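# Put the clear bottle away in the door rack and snap the cabinet shut

### The job

Put the clear bottle with the white cap away: pull the small white cabinet's door open through its roller catch, and stand the bottle upright in the rack on the inside of the door, beside the jar that is kept there. Let go of it, then push the door shut without slamming it until the catch snaps and the door is flush, bottle and jar still upright in the rack. Leave the brown spray bottle and the black-capped gel jar on the worktop as they are.

Things in the scene. Friction and masses are not known exactly. Their poses are not given: they have to be found in the camera images.
- cabinet: small white steel cabinet, 170 deep (x) x 260 wide (y) x 174 mm high, fixed on the worktop. Origin: centre of its underside; its -x is the front with the door, +y its left side seen from the front, z up. Front face 85 mm before the origin; walls 8 mm; solid roof.
- cabinet_door (a joint): door in rad, 0 = shut and flush, grows as it swings out to the robot, stop 1.95; 240 wide, from 16 to 164 mm high, 12 thick, hinged on its left (+y) edge. Stays where left, but a sprung roller catch inside the right edge holds it shut: about 10 N at the handle pulls it out. In closing the catch is met at 0.06; push on with about 10 N past 0.027, then it snaps to 0; short of that it stands ajar.
- door_handle (a point): grip point on the handle, 132 mm up: upright round steel bar 9 mm thick from 72 to 152 mm up, a leg to the door at each end, its axis 34 mm before the door's outer face, 206 mm from the hinge along the door, 35 mm from the free edge. Moves with the door. x points through the door from outside to inside, y along the door to the hinge, z up.
- door_hinge (a point): point on the door's upright hinge axis, in the plane of the door's outer face, 132 mm above the worktop. Axes as the handle's.
- rack_floor (a point): centre of the floor of the rack inside the door, 22 mm up, 109 mm from the hinge along the door, 41.5 mm behind its outer face; moves with it. x from the door to the front rails, y to the hinge, z up. Inside: x -29.5 (door's inner face, rising 142 mm over the floor) to 29.5 mm (rails, 45 mm high), y -81 to 81 mm (end cheeks, 46 mm high); open above.
- jar_center (a point): centre of the white powder jar kept in the rack at its hinge end: 41 mm across, 66 mm high, upright, loose, its axis 50 to 58 mm from the rack's centre towards the hinge at the start. z is its axis.
- clear_bottle_center (a point): centre (half-way up) of the bottle to put away: clear greenish body, white screw cap, 45 mm across, 136 mm high, 0.09 to 0.18 kg, upright on the worktop. 45 mm wide from its foot to 101 mm up, then narrows; grasp the body, not the cap. z is its axis.
- spray_bottle_center (a point): centre (half-way up) of the brown spray bottle with white pump, 45 mm across, 154 mm high, standing loose on the worktop; to be left alone. z is its axis.
- gel_jar_center (a point): centre (half-way up) of the small jar with blue label and ribbed black cap, 39 mm across, 81 mm high, standing loose on the worktop; to be left alone. z is its axis.
There are look-alikes about, which are no part of the job. What is shaped like the part that bears clear_bottle_center but red is not meant.

How it is judged:
On the way, in this order (a step that is already met when the one before it is completed fails the run):
1. the door has been pulled open through the catch (more than 0.5 rad) (value of joint cabinet_door above 0.5 rad), for 0.2 s.
2. with the door open, the clear bottle stands upright on the rack's floor and is let go (x of clear_bottle_center in the frame of rack_floor between -0.022 and 0.022 m and y of clear_bottle_center in the frame of rack_floor between -0.08 and 0.08 m and z of clear_bottle_center in the frame of rack_floor between 0.058 and 0.078 m and angle between clear_bottle_center's own z axis and vertical below 0.2 rad and value of joint cabinet_door above 0.3 rad and contact force between clear_bottle and the arm below 0.1 N and contact force between clear_bottle and the fingers below 0.1 N and linear speed of clear_bottle below 0.05 m/s), for 0.2 s.
At the end, for the whole second after the job is handed in: The door is shut past its catch (under 0.02 rad); the clear bottle and the powder jar stand on the rack's floor inside its rails, both within 0.2 rad of upright and at rest (value of joint cabinet_door below 0.02 rad and linear speed of clear_bottle below 0.03 m/s and x of clear_bottle_center in the frame of rack_floor between -0.022 and 0.022 m and y of clear_bottle_center in the frame of rack_floor between -0.08 and 0.08 m and z of clear_bottle_center in the frame of rack_floor between 0.058 and 0.078 m and angle between each of clear_bottle_center, jar_center's own z axis and vertical below 0.2 rad and x of jar_center in the frame of rack_floor between -0.022 and 0.022 m and y of jar_center in the frame of rack_floor between -0.08 and 0.08 m and z of jar_center in the frame of rack_floor between 0.023 and 0.043 m); the robot touches nothing.
It fails at once if the door is slammed (still more than 0.1 rad open and closing faster than 2.5 rad/s) (value of joint cabinet_door above 0.1 rad and velocity of joint cabinet_door below -2.5 rad/s).
It fails at once if the spray bottle or the gel jar is moved more than 20 mm or tipped (distance of any of spray_bottle_center, gel_jar_center from where it was at the start of the episode above 0.02 m).
It also fails if it takes over 72 s, if anything falls off the work surface, if the arm or the gripper's body presses on something with over 40 N, if the wrist force passes 120 N, or if a joint passes its speed limit or range.

### The arm

A 6-joint arm with a two-finger parallel gripper is mounted at the origin on a cart in front of the work surface, level with it; the furniture and walls round the work are solid. World frame = base frame: x ahead of the robot, y to its left, z up, the work surface at z = 0. Lengths are in m, angles in rad, forces in N, time in s.
With the tool pointing down it reaches from about 0.35 to 0.925 m from the base axis. Payload 6.4 kg.
Tool frame: the origin (TCP) lies midway between the tips of the shut fingers; the grasp point (between the pads) lies robot.grip_point_offset behind it (robot.grip_point_offset is the distance from the TCP to the grasp point, in m); z points along the fingers, y is the line along which they close (so a half turn about z gives the same grasp; the last joint's range is limited). The gripper opens to 94 mm and grips with 3 to 60 N. Pads are 16 mm wide; open, the fingers measure 119 mm over their backs; the gripper's body (75 mm by 177 mm) begins 78 mm behind the grasp point.
Start: joints at [1.044, 0.245, 1.558, -0, 1.339, -0.174], TCP at [0.225, 0.61, 0.205] pointing down, gripper open.
Joint ranges: [-3.13, 3.13], [-1.02, 2.26], [0.13, 2.54], [-0.95, 4.09], [0.21, 2.88], [-2.74, 2.74]. Speed limits (rad/s): [2.57, 2.57, 3.14, 3.14, 3.14, 3.14].

### API

Orientations are given as a rotation vector (axis times angle).
In Python, from rig import robot, viewer, ticket, finder gives the robot as it stands. The module is installed in compiled form; this text tells all that it offers.
- The arm moves only by the tool servo_tool, never from a script. Its argument "motion" is a list of rows, each a list of 7 numbers: the shift along the tool's x, y, z in mm, then the turn, a rotation vector about the tool's x, y, z in degrees, then the opening, from 0 (shut) to 1 (fully open). In form: [[tx, ty, tz, ax, ay, az, hand], ...]. A call has 1 to 20 rows; each row is the pose to reach, as a shift and turn from the pose commanded when the call began, along the tool's axes at that moment; what a row does not reach only later rows make up. A row lasts 1/8 s, in which the tool goes at most 62.5 mm and 10.7 degrees, less where a joint would pass 70% of its speed; a pose out of reach is approached as far as the arm can. A call with a gripper value outside its range is refused whole. The fingers move at their own pace and stop on an object; "grip_force" is the grip in N (left out, the last holds). Time passes only in rows, so rows that repeat a pose let the fingers close. It gives the time, the measured TCP pose, the force, the opening and the grip force at its end, in the units of the state.
- robot.read_state(): the state, without advancing time (a new reading comes with each control period).
- viewer.snapshot(name): name is "scene" or "top"; returns (picture, depth): 384x512x3 uint8, blue, green, red; 384x512 float32, m along the optical axis (not along the pixel's ray), 0 where there is no reading.
- viewer.camera_model(name): a dict with "fov_y" (degrees; the focal length in pixels is half the picture's height over the tangent of half this angle, whatever the lens; pixels are square), "cx", "cy" (the principal point, pixels), "rvec" (rotation vector, rad) and "tvec" (3), from world to camera coordinates, as OpenCV has them. Camera axes: x right, y down, z forward; pixel columns grow to the right and rows downward; lengths in m; the calibration is good to about 2 mm. A picture is of the moment at which its call begins. camera_model takes no time and is no camera call.
- ticket.job_done(): hands the job in; it is judged then, once.
Trained networks look in the newest picture that a camera, given by its name, has taken for a name from the list of things; names that differ only in an ending like _2 or _b are one class to them, and where a whole thing is asked for, a point or a joint stands for the part that bears it (a point fixed in the world has none). Each returns a list of dicts, best first, with "conf" (0 to 1); they miss things now and then, are a little off and sometimes report something else, mostly with a low value. They report only what shows in the picture. A call takes as long as a camera call. They do not tell look-alikes from the thing itself.
- finder.look_for(camera, target): "box" ([left, top, right, bottom] in pixels, round what is visible of it).
- finder.landmark_of(camera, target): "pixel" ([column, row] in pixels: a listed point, or the origin of a listed thing).
The state is a dict: "time_s": time; "qpos": joint angles; "joint_velocities": joint speeds; "joint_torque": joint torques, N m; "tcp_pos": TCP position; "eef_rot": TCP orientation; "ft_force": force on the tool from outside, world axes, zero at the start; "moment": the same for the moment, N m; "gripper_width": finger opening in m; "finger_force": force on a finger pad.
Only numpy, scipy, OpenCV 4.12 (cv2) and the standard library are available. Lean on these libraries where they do the work, as an engineer would, in place of code of your own. Each camera call takes 0.05 s, during which the arm holds its last target. There are 200 camera calls.

## Working session

There is one attempt and no reset: what is moved stays moved. The work goes in short steps, Python scripts to look and compute and a tool call to move; the robot and the scene stay as the last step left them, time stands still between calls to the robot, and variables do not carry over. Pictures are saved under pics/ and viewed, at most 10 in all, crops included, and the job is handed in when it is done.

Besides the shell and the picture viewer there is one more tool, called in YAML: its name, and indented under it one key for each argument. servo_tool: Moves the arm, as the interface text tells. Its arguments: {"type":"object","properties":{"motion":{"type":"array","items":{"type":"array","items":{"type":"number"}}},"grip_force":{"type":"number"}},"required":["motion"]}

```bash
mkdir -p pics
cat > h.py <<'E'
import numpy as np, cv2
from scipy.spatial.transform import Rotation as R
from rig import robot, viewer, ticket, finder
def cam(n):
    m=viewer.camera_model(n); f=192/np.tan(np.radians(m['fov_y'])/2)
    return f,m['cx'],m['cy'],R.from_rotvec(np.ravel(m['rvec'])).as_matrix(),np.ravel(m['tvec'])
def back(n,px,d):
    f,cx,cy,Rm,t=cam(n); px=np.atleast_2d(px); d=np.ravel(d)
    c=np.c_[(px[:,0]-cx)/f*d,(px[:,1]-cy)/f*d,d]; return (c-t)@Rm
def ray_z(n,px,z):
    f,cx,cy,Rm,t=cam(n); o=-Rm.T@t; r=Rm.T@np.array([(px[0]-cx)/f,(px[1]-cy)/f,1]); return o+r*(z-o[2])/r[2]
def proj(n,P):
    f,cx,cy,Rm,t=cam(n); c=np.atleast_2d(P)@Rm.T+t; return np.c_[c[:,0]/c[:,2]*f+cx,c[:,1]/c[:,2]*f+cy]
E
python3 - <<'E'
from h import *
ims=[]
for n in ("scene","top"):
    im,d=viewer.snapshot(n); ims.append(im); np.save(n+'.npy',d)
    cv2.imwrite(f'pics/{n}0.png',im)
    for t,z in (("clear_bottle_center",.068),("spray_bottle_center",.077),("gel_jar_center",.04),("door_handle",.132),("door_hinge",.132),("cabinet",0),("jar_center",.055)):
        for r in finder.landmark_of(n,t)[:3]:
            print(n,t,round(r['conf'],2),np.round(r['pixel']),np.round(ray_z(n,r['pixel'],z),3))
    o=cam(n); print(n,'campos',np.round(-o[3].T@o[4],3))
cv2.imwrite('pics/a.png',cv2.resize(np.hstack(ims),(800,300)))
s=robot.read_state(); print(s, robot.grip_point_offset)
E
```

```text
scene clear_bottle_center 0.79 [314. 161.] [ 0.6   -0.273  0.068]
scene clear_bottle_center 0.7 [334. 187.] [ 0.489 -0.239  0.068]
scene spray_bottle_center 0.7 [366. 179.] [ 0.445 -0.326  0.077]
scene gel_jar_center 0.55 [331. 223.] [ 0.424 -0.155  0.04 ]
scene door_handle 0.63 [238. 188.] [0.625 0.004 0.132]
scene door_hinge 0.55 [160. 214.] [0.69  0.202 0.132]
scene cabinet 0.68 [197. 202.] [0.755 0.065 0.   ]
scene campos [0.154 0.37  0.842]
top clear_bottle_center 0.74 [330. 178.] [ 0.604 -0.283  0.068]
top clear_bottle_center 0.72 [288. 236.] [ 0.433 -0.155  0.068]
top clear_bottle_center 0.53 [318. 211.] [ 0.506 -0.244  0.068]
top spray_bottle_center 0.49 [346. 232.] [ 0.442 -0.324  0.077]
top gel_jar_center 0.6 [289. 238.] [ 0.426 -0.159  0.04 ]
top door_handle 0.89 [234. 165.] [0.634 0.001 0.132]
top door_hinge 0.67 [167. 150.] [0.68  0.195 0.132]
top campos [ 0.405 -0.039  1.448]
{'time_s': 0.8, 'qpos': array([ 1.04385498e+00,  2.45080349e-01,  1.55776997e+00, -1.54381884e-05,
        1.33867571e+00, -1.74093684e-01]), 'joint_velocities': array([-0.00050302, -0.00097852, -0.00142415,  0.00070105,  0.00036251,
        0.00074406]), 'joint_torque': array([ 9.61683963e-05, -4.15784848e+01, -3.14866054e+01,  6.85410923e-02,
        2.84421880e-02,  3.99182375e-05]), 'tcp_pos': array([0.22463234, 0.6099851 , 0.205484  ]), 'eef_rot': array([5.51369082e-01, 3.09279229e+00, 9.01771604e-05]), 'ft_force': array([0.41372942, 0.94792425, 0.12074709]), 'moment': array([0.05880861, 0.02485793, 0.01618759]), 'finger_force': 0.0, 'gripper_width': 0.09397897615456774} 0.0188
```

View pics/scene0.png

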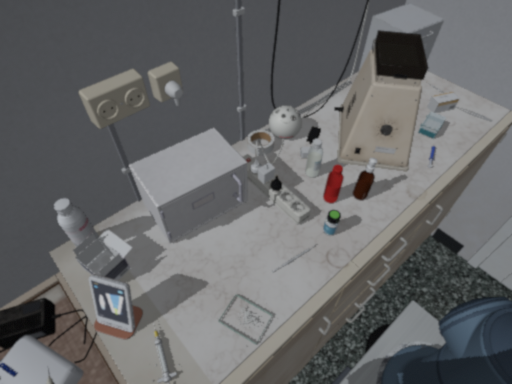

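View pics/top0.png

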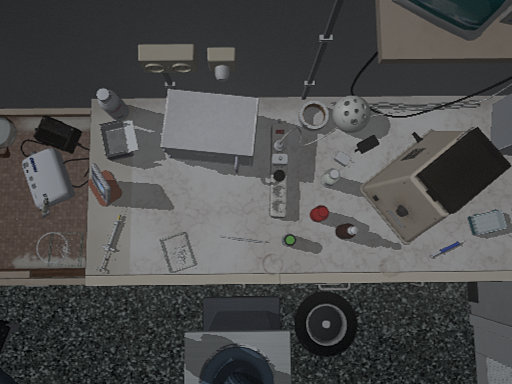

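Candidates (top px): (330,178) is clear/greenish with a white cap, (318,211) is red, and (108,100) is a large white bottle behind the cabinet's left. The first fits the description. I'll confirm it in a crop and measure the cabinet yaw and obstacle heights.

Run:
```python
from h import *
im=cv2.imread('pics/scene0.png'); cv2.imwrite('pics/crop.png',cv2.resize(im[115:255,215:415],None,fx=4,fy=4,interpolation=cv2.INTER_CUBIC)[:, :])
d=np.load('top.npy'); v,u=np.mgrid[0:384,0:512]; P=back('top',np.c_[u.ravel(),v.ravel()],d.ravel()).reshape(384,512,3)
m=(abs(P[...,2]-.174)<.012)&(u>150)&(u<265)&(v>80)&(v<165)&(d>0)
r=cv2.minAreaRect(P[m][:,:2].astype(np.float32)); print('roof',r,np.round(cv2.boxPoints(r),3), P[m][:,2].mean())
# height map 3cm
xs=np.arange(.30,.86,.03); ys=np.arange(.36,-.56,-.03)
print('y    ',*[f'{int(round(y*100)):4d}' for y in ys])
for x in xs[::-1]:
    row=[]
    for y in ys:
        q=P[(abs(P[...,0]-x)<.015)&(abs(P[...,1]-y)<.015)&(d>0)]
        row.append('%4d'%(q[:,2].max()*1000) if len(q) else '   .')
    print('%.2f '%x,*row)
# bottle refine
for n,dd in (('top',d),('scene',np.load('scene.npy'))):
    Q=back(n,np.c_[u.ravel(),v.ravel()],dd.ravel()); k=(dd.ravel()>0)&(np.hypot(Q[:,0]-.60,Q[:,1]+.278)<.05)&(Q[:,2]>.03)
    q=Q[k]; c=q[q[:,2]>.11]; print(n,len(q),'cap mean',np.round(c.mean(0),3),'zmax',q[:,2].max(), 'box',q.min(0).round(3),q.max(0).round(3))
    k=(dd.ravel()>0)&(abs(Q[:,0]-.63)<.04)&(abs(Q[:,1])<.04)&(Q[:,2]>.1)&(Q[:,2]<.16); print('handle pts',len(Q[k]),np.round(np.median(Q[k],0),3))
    for lab in ['door_handle','cabinet','clear_bottle_center']:
        print(n,lab,[ (round(b['conf'],2),np.round(b['box'])) for b in finder.look_for(n,lab)[:3]])
```

```text
roof ((0.7623298764228821, 0.06986164301633835), (0.26762837171554565, 0.1927262246608734), 83.55940246582031) [[ 0.652 -0.052]
 [ 0.843 -0.074]
 [ 0.873  0.192]
 [ 0.682  0.214]] 0.17252861633567315
y       36   33   30   27   24   21   18   15   12    9    6    3    0   -3   -6   -9  -12  -15  -18  -21  -24  -27  -30  -33  -36  -39  -42  -45  -48  -51  -54
0.84   185  142    5    7    6  398  398  399  397  399  375  379  377  172    2    7    6    8    6   39   38   37   67   90   99   92   74   13   11   12   11
0.81   183  137    5    6    4    .  181  179  177  179  178  355  348  177  178    5   12   24    6   41    5   36   78  100  103  100   80   18   15   12   10
0.78    91   68   68    6    6    .  178  178  177  178  178  181  178  179  179    5   45   44    6   37  780  797   72   94  101   94   72    5    5    6    5
0.75     8   68   67    5    7  175  178  179  183  178  179  178  177  181  178    6   45  128  123   78  780  831  850  780   83   75  810  787    6    7   53
0.72     8   65   69    5    4  175  178  177  179  180  183  179  178  178  180    7  107  134
[... 2327 characters left out ...]
 cap mean [ 0.605 -0.284  0.13 ] zmax 0.14022869605944815 box [ 0.584 -0.308  0.03 ] [ 0.627 -0.264  0.14 ]
handle pts 142 [ 0.657 -0.004  0.141]
top door_handle [(0.73, array([168., 148., 250., 171.]))]
top cabinet [(0.94, array([161.,  90., 259., 176.]))]
top clear_bottle_center [(0.72, array([322., 166., 346., 187.]))]
scene 416 cap mean [ 0.605 -0.278  0.126] zmax 0.13791979010902602 box [ 0.585 -0.301  0.03 ] [ 0.627 -0.26   0.138]
handle pts 417 [0.66  0.002 0.134]
scene door_handle [(0.91, array([160., 167., 245., 240.]))]
scene cabinet [(0.89, array([133., 127., 250., 243.]))]
scene clear_bottle_center [(0.94, array([324., 167., 345., 201.])), (0.65, array([305., 142., 323., 178.]))]
```

View pics/crop.png

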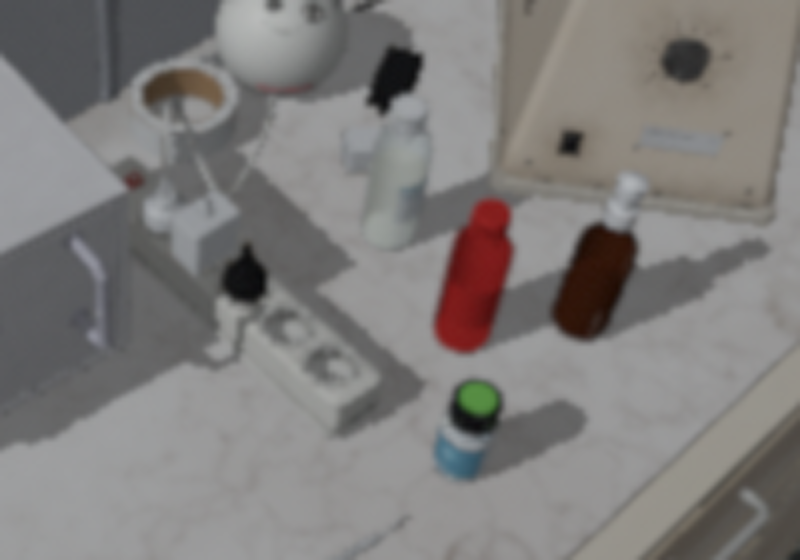

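Crop: the clear bottle with white cap is at crop (400,170) = scene (315,157). The red one at crop (475,275) is the look-alike, so the target is at about (0.605, -0.281). First comes the handle approach, so I'll write a helper that converts world targets to rows.

```bash
cat >> h.py <<'E'
A0=-0.112; HINGE=np.array([.690,.199])
def door(th,p,hinge=HINGE,a0=A0):
    "p=(x inward from outer face, y to hinge measured from hinge); world xy"
    a=a0-th; return hinge+np.array([np.cos(a),np.sin(a)])*p[0]+np.array([-np.sin(a),np.cos(a)])*p[1]
def down(ang):  # tool z down, tool y at world angle ang(rad)
    y=np.array([np.cos(ang),np.sin(ang),0]); z=np.array([0,0,-1.]); return R.from_matrix(np.c_[np.cross(y,z),y,z])
def rows(targets,pos=None,rot=None):
    s=robot.read_state(); p=s['tcp_pos'] if pos is None else pos; r=R.from_rotvec(s['eef_rot']) if rot is None else rot
    for xyz,ang in targets:
        print(np.round(r.inv().apply(np.array(xyz)-p),1),np.round((r.inv()*down(ang)).as_rotvec(degrees=True),1))
E
python3 - <<'E'
from h import *
h=door(0,(-.034,-.206)); print(h, proj('top',[[*h,.132]]),proj('scene',[[*h,.132]]))
a=np.pi/2+A0
rows([((*h,.30),a),((*h,.113),a)])
E
```

```text
[ 0.63318923 -0.00190927] [[235.37942953 165.48140114]] [[238.31352143 185.4789192 ]]
[-0.6 -0.4 -0.1] [ -0.    0.  -13.8]
[-0.6 -0.4  0.1] [ -0.    0.  -13.8]
```

```bash
sed -i 's/print(np.round(r.inv().apply(np.array(xyz)-p),1)/print(np.round(1000*r.inv().apply(np.array(xyz)-p),1)/' h.py
python3 - <<'E'
from h import *
h=door(0,(-.034,-.206)); a=np.pi/2+A0
rows([((*h,.30),a),((*h,.113),a)])
E
```

```text
[-594.8 -433.   -94.5] [ -0.    0.  -13.8]
[-594.8 -433.    92.5] [ -0.    0.  -13.8]
```

servo_tool:
  motion:
    - [0,0,-60,0,0,0,0.6]
    - [-50,-36,-95,0,0,-2,0.6]
    - [-100,-73,-95,0,0,-4,0.6]
    - [-150,-109,-95,0,0,-5,0.6]
    - [-200,-146,-95,0,0,-7,0.6]
    - [-250,-182,-95,0,0,-8,0.6]
    - [-300,-218,-95,0,0,-9,0.6]
    - [-350,-255,-95,0,0,-10,0.6]
    - [-400,-291,-95,0,0,-11,0.6]
    - [-450,-328,-95,0,0,-12,0.6]
    - [-500,-364,-95,0,0,-13,0.6]
    - [-550,-400,-95,0,0,-14,0.6]
    - [-595,-433,-95,0,0,-14,0.6]
    - [-595,-433,-95,0,0,-14,0.6]
    - [-595,-433,-95,0,0,-14,0.6]
    - [-595,-433,-95,0,0,-14,0.6]
  grip_force: 30

```text
time_s: 3.1
tcp_pos: [0.6329, -0.0006, 0.3008]
eef_rot: [0.168, 3.137, 0.0]
ft_force: [-0.1, 0.6, -0.2]
gripper_width: 0.0564
finger_force: 0.0
```

servo_tool:
  motion:
    - [0,-1,50,0,0,0,0.6]
    - [0,-1,100,0,0,0,0.6]
    - [0,-1,130,0,0,0,0.6]
    - [0,-1,160,0,0,0,0.6]
    - [0,-1,187,0,0,0,0.6]
    - [0,-1,187,0,0,0,0.6]
    - [0,-1,187,0,0,0,0]
    - [0,-1,187,0,0,0,0]
    - [0,-1,187,0,0,0,0]
    - [0,-1,187,0,0,0,0]
    - [0,-1,187,0,0,0,0]
    - [0,-1,187,0,0,0,0]
  grip_force: 30

```text
time_s: 4.6
tcp_pos: [0.6332, -0.0034, 0.1136]
eef_rot: [0.17, 3.137, -0.001]
ft_force: [-0.7, -1.7, 1.0]
gripper_width: 0.0081
finger_force: 30.0
```

Run:
```python
from h import *
a=np.pi/2+A0
s=robot.read_state();print(s['gripper_width'],s['finger_force'],s['ft_force'],s['tcp_pos'])
p=s['tcp_pos']; d0=p[:2]-door(0,(-.034,-.206)); print(d0)
H=HINGE+d0
rows([((*door(t,(-.034,-.206),hinge=H),p[2]),a-t) for t in np.arange(.05,1.36,.0651)],pos=p,rot=down(a))
```

```text
0.008090752912116833 30.016100853681564 [-0.71149591 -1.65592014  1.04060324] [ 0.63324709 -0.00340269  0.11358622]
[ 5.78553169e-05 -1.49341612e-03]
[10.3  2.   0. ] [0.  0.  2.9]
[23.4  5.3  0. ] [0.  0.  6.6]
[36.4  9.4  0. ] [ 0.   0.  10.3]
[49.  14.4  0. ] [ 0.   0.  14.1]
[61.3 20.2  0. ] [ 0.   0.  17.8]
[73.2 26.8  0. ] [ 0.   0.  21.5]
[84.6 34.2  0. ] [ 0.   0.  25.2]
[95.5 42.3  0. ] [ 0.  0. 29.]
[105.9  51.    0. ] [ 0.   0.  32.7]
[115.7  60.5   0. ] [ 0.   0.  36.4]
[124.8  70.5   0. ] [ 0.   0.  40.2]
[133.3  81.1   0. ] [ 0.   0.  43.9]
[141.1  92.3   0. ] [ 0.   0.  47.6]
[148.1 103.9   0. ] [ 0.   0.  51.4]
[154.4 116.    0. ] [ 0.   0.  55.1]
[159.8 128.4   0. ] [ 0.   0.  58.8]
[164.5 141.2   0. ] [ 0.   0.  62.5]
[168.3 154.2   0. ] [ 0.   0.  66.3]
[171.2 167.5   0. ] [ 0.  0. 70.]
[173.3 180.9   0. ] [ 0.   0.  73.7]
[174.5 194.5   0. ] [ 0.   0.  77.5]
```

servo_tool:
  motion:
    - [5,1,0,0,0,1.5,0]
    - [10,2,0,0,0,3,0]
    - [16.5,3.5,0,0,0,4.7,0]
    - [23.4,5.3,0,0,0,6.6,0]
    - [30,7.3,0,0,0,8.5,0]
    - [36.4,9.4,0,0,0,10.3,0]
    - [42.7,11.8,0,0,0,12.2,0]
    - [49,14.4,0,0,0,14.1,0]
  grip_force: 30

```text
time_s: 5.6
tcp_pos: [0.585, 0.0146, 0.1135]
eef_rot: [-0.556, -3.09, 0.007]
ft_force: [-4.8, -9.5, 2.5]
gripper_width: 0.0088
finger_force: 30.0
```

Run:
```python
from h import *
a=np.pi/2+A0
H=HINGE+[0,-.0015]; t0=np.radians(14.1)
p=np.array([*door(t0,(-.034,-.206),hinge=H),.1136]); print(p)
rows([((*door(t,(-.034,-.206),hinge=H),p[2]),a-t) for t in np.linspace(t0,1.35,19)[1:]],pos=p,rot=down(a-t0))
```

```text
[0.58595631 0.01648367 0.1136    ]
[12.6  2.5  0. ] [0.  0.  3.5]
[24.9  5.7  0. ] [0. 0. 7.]
[37.1  9.7  0. ] [ 0.   0.  10.5]
[49.  14.4  0. ] [ 0.   0.  14.1]
[60.6 19.9  0. ] [ 0.   0.  17.6]
[71.8 26.   0. ] [ 0.   0.  21.1]
[82.7 32.8  0. ] [ 0.   0.  24.6]
[93.1 40.3  0. ] [ 0.   0.  28.1]
[103.   48.4   0. ] [ 0.   0.  31.6]
[112.4  57.1   0. ] [ 0.   0.  35.1]
[121.2  66.4   0. ] [ 0.   0.  38.7]
[129.5  76.1   0. ] [ 0.   0.  42.2]
[137.1  86.4   0. ] [ 0.   0.  45.7]
[144.1  97.1   0. ] [ 0.   0.  49.2]
[150.5 108.2   0. ] [ 0.   0.  52.7]
[156.1 119.7   0. ] [ 0.   0.  56.2]
[161.1 131.5   0. ] [ 0.   0.  59.7]
[165.3 143.6   0. ] [ 0.   0.  63.2]
```

servo_tool:
  motion:
    - [12.6,2.5,0,0,0,3.5,0]
    - [24.9,5.7,0,0,0,7,0]
    - [37.1,9.7,0,0,0,10.5,0]
    - [49,14.4,0,0,0,14.1,0]
    - [60.6,19.9,0,0,0,17.6,0]
    - [71.8,26,0,0,0,21.1,0]
    - [82.7,32.8,0,0,0,24.6,0]
    - [93.1,40.3,0,0,0,28.1,0]
    - [103,48.4,0,0,0,31.6,0]
    - [112.4,57.1,0,0,0,35.1,0]
    - [121.2,66.4,0,0,0,38.7,0]
    - [129.5,76.1,0,0,0,42.2,0]
    - [137.1,86.4,0,0,0,45.7,0]
    - [144.1,97.1,0,0,0,49.2,0]
    - [150.5,108.2,0,0,0,52.7,0]
    - [156.1,119.7,0,0,0,56.2,0]
    - [161.1,131.5,0,0,0,59.7,0]
    - [165.3,143.6,0,0,0,63.2,0]
    - [165.3,143.6,0,0,0,63.2,0]
  grip_force: 30

```text
time_s: 7.98
tcp_pos: [0.4739, 0.2104, 0.1134]
eef_rot: [-2.083, -2.334, 0.017]
ft_force: [-27.5, 1.3, 20.3]
gripper_width: 0.0087
finger_force: 30.6
```

servo_tool:
  motion:
    - [0,0,0,0,0,0,0.3]
    - [0,0,0,0,0,0,0.4]
    - [0,0,0,0,0,0,0.4]
    - [0,0,-40,0,0,0,0.5]
    - [0,0,-90,0,0,0,0.9]
    - [0,0,-140,0,0,0,1]
    - [0,0,-190,0,0,0,1]
    - [0,0,-190,0,0,0,1]

```text
time_s: 8.98
tcp_pos: [0.4833, 0.2091, 0.3087]
eef_rot: [2.089, 2.339, 0.012]
ft_force: [0.9, 0.5, -0.3]
gripper_width: 0.0838
finger_force: 0.0
```

Run:
```python
from h import *
a=np.pi/2+A0
s=robot.read_state();p=s['tcp_pos'];print(p, s['ft_force'])
B=(.605,-.281)
for ang in (60,80,100,-90): print(ang); rows([((*B,.25),np.radians(ang))])
```

```text
[0.48329189 0.20912825 0.30868645] [ 0.89611324  0.49251466 -0.27917122]
60
[-500.8   65.2   58.8] [  0.5   0.2 -53.5]
80
[-500.8   65.2   58.8] [  0.5   0.3 -73.5]
100
[-500.8   65.2   58.8] [  0.5   0.4 -93.5]
-90
[-500.8   65.2   58.8] [ 0.4 -0.5 96.5]
```

servo_tool:
  motion:
    - [-50,6,0,0,0,0,1]
    - [-100,13,0,0,0,0,1]
    - [-155,20,0,0,0,0,1]
    - [-210,27,0,0,0,0,1]
    - [-265,34,0,0,0,0,1]
    - [-320,41,0,0,0,0,1]
    - [-375,48,0,0,0,0,1]
    - [-430,56,0,0,0,0,1]
    - [-475,62,0,0,0,0,1]
    - [-501,65,0,0,0,0,1]
    - [-501,65,0,0,0,0,1]
    - [-501,65,60,0,0,0,1]
    - [-501,65,100,0,0,0,1]
    - [-501,65,100,0,0,0,1]
    - [-501,65,100,0,0,0,1]

```text
time_s: 10.85
tcp_pos: [0.6029, -0.2815, 0.2054]
eef_rot: [2.09, 2.342, 0.001]
ft_force: [-0.9, 0.0, -0.1]
gripper_width: 0.0943
finger_force: 0.0
```

Run:
```python
from h import *
rows([((.605,-.281,.070),np.radians(6.5))])
im,d=viewer.snapshot('top'); cv2.imwrite('pics/top1.png',im); np.save('top1.npy',d)
v,u=np.mgrid[0:384,0:512]; P=back('top',np.c_[u.ravel(),v.ravel()],d.ravel())
k=(d.ravel()>0)&(abs(P[:,2]-.16)<.012)&(P[:,0]<.66)&(P[:,0]>.42)&(P[:,1]>.08)&(P[:,1]<.27)
q=P[k][:,:2]; print(len(q)); r=cv2.minAreaRect(q.astype(np.float32)); print(r,cv2.boxPoints(r).round(3))
for t,z in (("jar_center",.055),("rack_floor",.022),("door_handle",.132),("door_hinge",.132)):
    for l in finder.landmark_of('top',t)[:2]: print(t,round(l['conf'],2),np.round(l['pixel']),ray_z('top',l['pixel'],z).round(3))
j=(d.ravel()>0)&(abs(P[:,2]-.088)<.01)&(P[:,0]<.70)&(P[:,0]>.42)&(P[:,1]>.05)&(P[:,1]<.27); print('jar top',P[j].mean(0),P[j].min(0),P[j].max(0),len(P[j]))
cv2.imwrite('pics/c1.png',cv2.resize(im[120:250,130:360],None,fx=3.4,fy=3.4,interpolation=cv2.INTER_CUBIC))
```

```text
[  0.4   1.9 135.4] [0.1 0.1 0. ]
429
((0.5494891405105591, 0.19785596430301666), (0.2190990447998047, 0.04730463773012161), 3.9653737545013428) [[0.439 0.214]
 [0.442 0.167]
 [0.66  0.182]
 [0.657 0.229]]
rack_floor 0.85 [188. 190.] [0.577 0.147 0.022]
door_hinge 0.77 [167. 151.] [0.678 0.195 0.132]
jar top [0.59986085 0.16022436 0.08666911] [0.44058304 0.131147   0.0782506 ] [0.69537006 0.21032343 0.09766075] 241
```

View pics/c1.png

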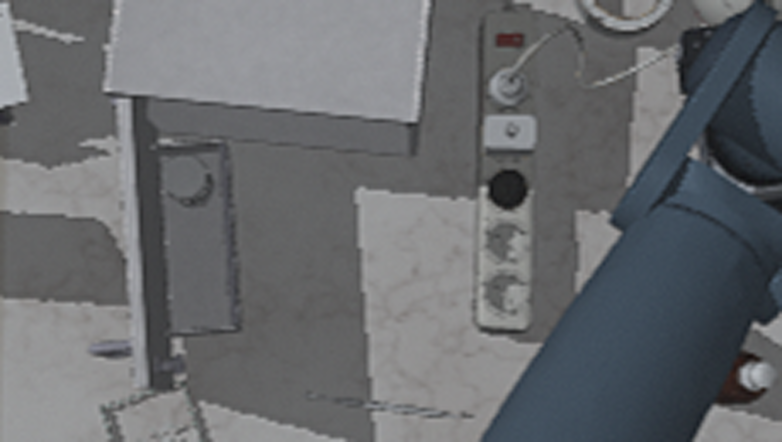

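The door is wide open. The jar stands at crop (190,180) at the hinge end of the rack, which spans crop (165,145) to (238,330). Now I'll grasp the bottle.

servo_tool:
  motion:
    - [0,2,45,0,0,0,1]
    - [0,2,90,0,0,0,1]
    - [0,2,120,0,0,0,1]
    - [0,2,135,0,0,0,1]
    - [0,2,135,0,0,0,1]
    - [0,2,135,0,0,0,0.4]
    - [0,2,135,0,0,0,0.35]
    - [0,2,135,0,0,0,0.3]
    - [0,2,135,0,0,0,0.3]
    - [0,2,135,0,0,0,0.3]
    - [0,2,135,0,0,0,0.3]
    - [0,2,130,0,0,0,0.3]
    - [0,2,110,0,0,0,0.3]
    - [0,2,80,0,0,0,0.3]
    - [0,2,40,0,0,0,0.3]
    - [0,2,0,0,0,0,0.3]
    - [0,2,-40,0,0,0,0.3]
    - [0,2,-40,0,0,0,0.3]
  grip_force: 15

```text
time_s: 13.35
tcp_pos: [0.606, -0.2827, 0.2495]
eef_rot: [2.086, 2.336, 0.002]
ft_force: [0.1, -0.2, -0.9]
gripper_width: 0.0446
finger_force: 14.9
```

Run:
```python
from h import *
d=np.load('top1.npy'); v,u=np.mgrid[0:384,0:512]; P=back('top',np.c_[u.ravel(),v.ravel()],d.ravel())
ok=d.ravel()>0
def line(z0,z1,sel):
    k=ok&(P[:,2]>z0)&(P[:,2]<z1)&sel; q=P[k]
    l=cv2.fitLine(q[:,:2].astype(np.float32),cv2.DIST_HUBER,0,.01,.01).ravel(); print(len(q),l.round(4),'yaw dir deg',np.degrees(np.arctan2(l[1],l[0])),q.mean(0).round(3),q.min(0).round(3),q.max(0).round(3))
print('door top'); line(.155,.175,(P[:,0]<.66)&(P[:,0]>.44)&(P[:,1]>.14)&(P[:,1]<.26)&~((P[:,0]<.52)&(P[:,1]>.20)))
print('rail'); line(.058,.078,(P[:,0]<.67)&(P[:,0]>.48)&(P[:,1]>.06)&(P[:,1]<.135))
j=ok&(P[:,2]>.078)&(P[:,2]<.1)&(P[:,0]>.59)&(P[:,0]<.68)&(P[:,1]>.1)&(P[:,1]<.185); q=P[j]; print('jar',len(q),q.mean(0),np.median(q,0),q.min(0),q.max(0))
# scene camera
s=robot.read_state(); print(s['tcp_pos'],s['gripper_width'],s['finger_force'],s['ft_force'])
im,d=viewer.snapshot('scene'); np.save('scene1.npy',d); cv2.imwrite('pics/s1.png',cv2.resize(im[60:330,60:420],(800,600)))
P=back('scene',np.c_[u.ravel(),v.ravel()],d.ravel()); ok=d.ravel()>0
print('door top scene'); line(.155,.175,(P[:,0]<.66)&(P[:,0]>.44)&(P[:,1]>.14)&(P[:,1]<.26)&~((P[:,0]<.52)&(P[:,1]>.20)))
```

```text
door top
372 [0.9975 0.0701 0.5472 0.1806] yaw dir deg 4.018027 [0.547 0.181 0.162] [0.442 0.167 0.155] [0.66  0.198 0.169]
rail
112 [0.9973 0.0738 0.6023 0.1171] yaw dir deg 4.2301555 [0.574 0.117 0.065] [0.491 0.108 0.058] [0.66  0.134 0.073]
jar 185 [0.62541403 0.15576982 0.08635276] [0.62480229 0.15421092 0.08602635] [0.59095235 0.131147   0.0782506 ] [0.67726252 0.18433775 0.09957523]
[ 0.60602005 -0.28272399  0.24953716] 0.044589806452635446 14.858221946306003 [ 0.05861379 -0.2270688  -0.92923543]
door top scene
525 [0.9977 0.0682 0.5415 0.1844] yaw dir deg 3.9126105 [0.542 0.184 0.162] [0.442 0.171 0.155] [0.66  0.199 0.166]
```

View pics/s1.png

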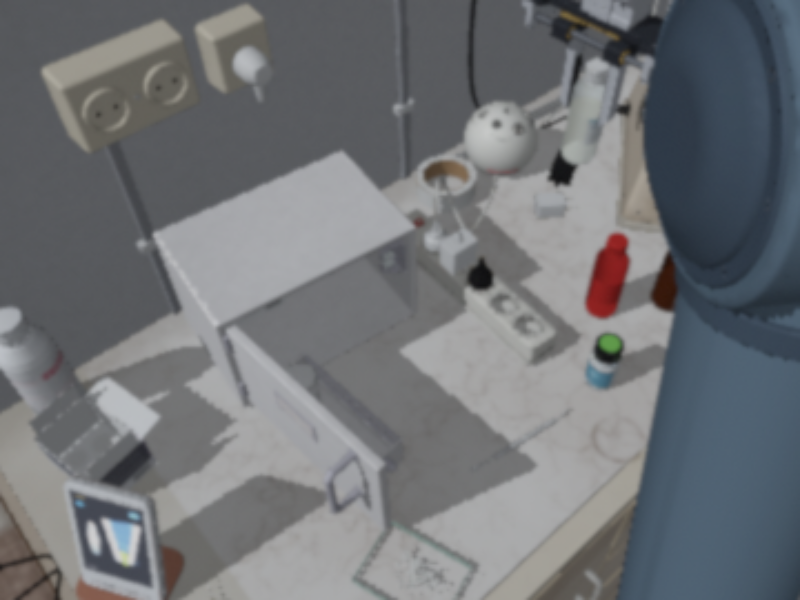

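Bottle held upright, at crop (590,110). The rack axis is at y≈0.1465 for x=0.574, and the door direction is 4.0°. Target TCP is (0.553, 0.145).

Run:
```python
from h import *
rows([((.553,.145,z),np.radians(4)) for z in (.25,.097,.092)])
```

```text
[430.1  -3.2  -5.2] [0.2 0.2 2.5]
[430.5  -3.7 147.8] [0.2 0.2 2.5]
[430.5  -3.7 152.8] [0.2 0.2 2.5]
```

servo_tool:
  motion:
    - [20,0,-5,0,0,0,0.3]
    - [55,0,-5,0,0,0,0.3]
    - [100,0,-5,0,0,0,0.3]
    - [145,-1,-5,0,0,1,0.3]
    - [190,-1,-5,0,0,1,0.3]
    - [235,-2,-5,0,0,2,0.3]
    - [280,-2,-5,0,0,2.5,0.3]
    - [325,-3,-5,0,0,2.5,0.3]
    - [365,-3,-5,0,0,2.5,0.3]
    - [400,-3,-5,0,0,2.5,0.3]
    - [422,-3,-5,0.2,0.2,2.5,0.3]
    - [430,-3,-5,0.2,0.2,2.5,0.3]
    - [430,-3,-5,0.2,0.2,2.5,0.3]
    - [430,-3,-5,0.2,0.2,2.5,0.3]
    - [430,-3,20,0.2,0.2,2.5,0.3]
    - [430,-3,45,0.2,0.2,2.5,0.3]
    - [430,-3,60,0.2,0.2,2.5,0.3]
    - [430,-3,60,0.2,0.2,2.5,0.3]

```text
time_s: 15.65
tcp_pos: [0.5519, 0.1449, 0.1823]
eef_rot: [-2.139, -2.292, 0.003]
ft_force: [0.3, 0.0, -1.4]
gripper_width: 0.0446
finger_force: 14.9
```

Run:
```python
from h import *
s=robot.read_state(); p=s['tcp_pos']; print(p,s['ft_force'],s['gripper_width'])
ims=[]
v,u=np.mgrid[0:384,0:512]
for n in('top','scene'):
    im,d=viewer.snapshot(n)
    P=back(n,np.c_[u.ravel(),v.ravel()],d.ravel()); ok=d.ravel()>0
    k=ok&(P[:,2]>.155)&(P[:,2]<.175)&(P[:,0]<.66)&(P[:,0]>.44)&(P[:,1]>.165)&(P[:,1]<.26)&~((P[:,0]<.52)&(P[:,1]>.20))
    if k.sum()>30:
        l=cv2.fitLine(P[k][:,:2].astype(np.float32),cv2.DIST_HUBER,0,.01,.01).ravel(); print(n,k.sum(),l.round(3))
    q=P[ok&(np.hypot(P[:,0]-p[0],P[:,1]-p[1])<.03)&(P[:,2]>.09)&(P[:,2]<.15)]; print(n,len(q),q.mean(0).round(3) if len(q) else '',q.min(0) if len(q) else '',q.max(0) if len(q) else '')
    o=proj(n,[[p[0],p[1],.12]])[0].astype(int); c=im[max(0,o[1]-55):o[1]+55,max(0,o[0]-70):o[0]+70]; ims.append(cv2.resize(c,(400,314)))
cv2.imwrite('pics/p2.png',np.hstack(ims))
rows([((.553,.145,.097),np.radians(4))])
```

```text
[0.55185737 0.14489444 0.18227648] [ 0.32274789  0.00326415 -1.3904331 ] 0.044619344119841704
top 7 [0.551 0.118 0.138] [0.54393334 0.11687564 0.12895643] [0.56052465 0.11925387 0.14931427]
scene 527 [0.998 0.07  0.552 0.185]
scene 122 [0.54  0.152 0.135] [0.5309902  0.12620848 0.11635979] [0.56542908 0.16520728 0.14981866]
[-0.5  0.1 87.3] [-0.1 -0.2 -0. ]
```

View pics/p2.png

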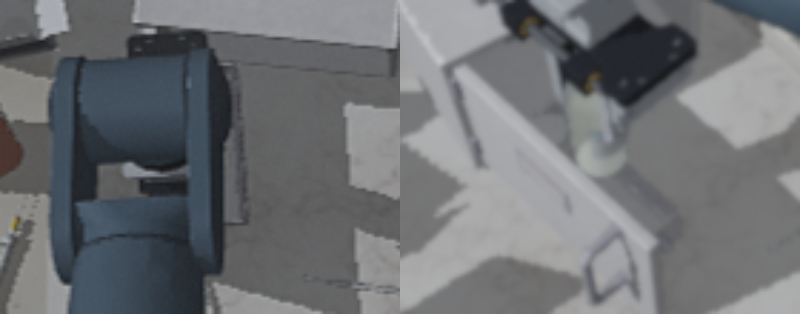

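The left half shows only the wrist. In the right half the bottle (600,150) hangs just inside the door, over the rack. One refinement before lowering: fit the bottle axis in the scene camera's own frame.

Run:
```python
from h import *
from scipy.optimize import least_squares
v,u=np.mgrid[0:384,0:512]; p=robot.read_state()['tcp_pos']
im,d=viewer.snapshot('scene'); P=back('scene',np.c_[u.ravel(),v.ravel()],d.ravel()); ok=d.ravel()>0
g=im.reshape(-1,3).astype(int)
sel=ok&(np.hypot(P[:,0]-p[0],P[:,1]-p[1])<.032)&(P[:,2]>.114)&(P[:,2]<.175)
q=P[sel]; print(len(q))
f=lambda c:np.hypot(q[:,0]-c[0],q[:,1]-c[1])-.0225
r=least_squares(f,p[:2],loss='soft_l1',f_scale=.002); print('axis scene',r.x.round(4),'rms',np.std(f(r.x)), 'tcp',p[:2])
# same at original picture
d=np.load('scene.npy'); P=back('scene',np.c_[u.ravel(),v.ravel()],d.ravel())
q=P[(d.ravel()>0)&(np.hypot(P[:,0]-.605,P[:,1]+.281)<.032)&(P[:,2]>.01)&(P[:,2]<.095)]
r=least_squares(f,[.605,-.281],loss='soft_l1',f_scale=.002); print('orig scene',len(q),r.x.round(4),np.std(f(r.x)))
```

```text
215
axis scene [0.5556 0.1424] rms 0.0008111607533748443 tcp [0.5531066  0.14522545]
orig scene 278 [ 0.6084 -0.2839] 0.0011181275081691975
```

servo_tool:
  motion:
    - [3,0,0,0,0,0,0.3]
    - [3,0,15,0,0,0,0.3]
    - [3,0,30,0,0,0,0.3]
    - [3,0,45,0,0,0,0.3]
    - [3,0,55,0,0,0,0.3]
    - [3,0,65,0,0,0,0.3]
    - [3,0,73,0,0,0,0.3]
    - [3,0,80,0,0,0,0.3]
    - [3,0,80,0,0,0,0.3]
    - [3,0,80,0,0,0,0.3]

```text
time_s: 17.05
tcp_pos: [0.5523, 0.1487, 0.1038]
eef_rot: [-2.14, -2.294, -0.0]
ft_force: [-0.3, 0.0, -1.7]
gripper_width: 0.0444
finger_force: 14.9
```

servo_tool:
  motion:
    - [0,0,4,0,0,0,0.3]
    - [0,0,7,0,0,0,0.3]
    - [0,0,9,0,0,0,0.3]
    - [0,0,10,0,0,0,0.3]
    - [0,0,11,0,0,0,0.3]
    - [0,0,11,0,0,0,0.3]
    - [0,0,11,0,0,0,0.3]

```text
time_s: 17.92
tcp_pos: [0.552, 0.1487, 0.0926]
eef_rot: [-2.14, -2.294, 0.0]
ft_force: [-0.8, 0.7, -1.6]
gripper_width: 0.0447
finger_force: 14.9
```

servo_tool:
  motion:
    - [0,0,1,0,0,0,0.3]
    - [0,0,2,0,0,0,0.3]
    - [0,0,2,0,0,0,0.3]

```text
time_s: 18.3
tcp_pos: [0.552, 0.1487, 0.0905]
eef_rot: [-2.139, -2.294, 0.0]
ft_force: [0.1, -0.6, -0.9]
gripper_width: 0.0447
finger_force: 14.9
```

Contact is near, so I'll release gently.

servo_tool:
  motion:
    - [0,0,1,0,0,0,0.3]
    - [0,0,1,0,0,0,0.3]
    - [0,0,1,0,0,0,0.5]
    - [0,0,1,0,0,0,0.6]
    - [0,0,1,0,0,0,0.7]
    - [0,0,1,0,0,0,0.7]
    - [0,0,1,0,0,0,0.7]
    - [0,0,1,0,0,0,0.7]
    - [0,0,-20,0,0,0,0.7]
    - [0,0,-60,0,0,0,0.7]
    - [0,0,-110,0,0,0,0.7]
    - [0,0,-160,0,0,0,0.7]
    - [0,0,-210,0,0,0,0.7]
    - [0,0,-210,0,0,0,0.7]

```text
time_s: 20.05
tcp_pos: [0.555, 0.1482, 0.306]
eef_rot: [2.141, 2.296, 0.011]
ft_force: [0.6, -0.7, -0.3]
gripper_width: 0.0655
finger_force: 0.0
```

Run:
```python
from h import *
v,u=np.mgrid[0:384,0:512]
def fit(q): 
    return cv2.fitLine(q[:,:2].astype(np.float32),cv2.DIST_HUBER,0,.01,.01).ravel().round(4)
ims=[]
for n in('scene','top'):
    im,d=viewer.snapshot(n); ims.append(im)
    P=back(n,np.c_[u.ravel(),v.ravel()],d.ravel()); ok=d.ravel()>0
    X,Y,Z=P.T
    k=ok&(Z>.158)&(Z<.172)&(X<.66)&(X>.44)&(Y>.165)&(Y<.20); print(n,'doortop',k.sum(),fit(P[k]) if k.sum()>20 else '')
    k=ok&(Z>.08)&(Z<.165)&(X<.51)&(X>.44)&(Y>.203)&(Y<.26); print('handle',k.sum(),P[k].mean(0).round(3) if k.any() else '',[P[k].min(0).round(3),P[k].max(0).round(3)] if k.any() else '')
    k=ok&(Z>.125)&(Z<.17)&(X<.60)&(X>.51)&(Y>.11)&(Y<.168); print('bottle',k.sum(),P[k].mean(0).round(3) if k.any() else '',[P[k].min(0).round(3),P[k].max(0).round(3)] if k.any() else '')
    for t,z in (("door_handle",.132),("clear_bottle_center",.09),("jar_center",.055),("door_hinge",.132)):
        for l in finder.landmark_of(n,t)[:2]: print(t,round(l['conf'],2),np.round(l['pixel']),ray_z(n,l['pixel'],z).round(3))
c=ims[0][130:310,110:350]; cv2.imwrite('pics/p3.png',cv2.resize(c,(800,600),interpolation=cv2.INTER_CUBIC))
```

```text
scene doortop 481 [0.9974 0.0727 0.5439 0.1839]
handle 94 [0.472 0.217 0.129] [array([0.469, 0.204, 0.081]), array([0.479, 0.223, 0.156])]
bottle 245 [0.55  0.149 0.143] [array([0.534, 0.128, 0.125]), array([0.568, 0.166, 0.161])]
door_handle 0.88 [207. 279.] [0.473 0.219 0.132]
clear_bottle_center 0.92 [332. 183.] [ 0.495 -0.229  0.09 ]
clear_bottle_center 0.67 [215. 247.] [0.547 0.147 0.09 ]
jar_center 0.67 [197. 236.] [0.623 0.151 0.055]
top doortop 0 
handle 0  
bottle 76 [0.552 0.134 0.14 ] [array([0.533, 0.125, 0.125]), array([0.573, 0.142, 0.163])]
clear_bottle_center 0.7 [187. 196.] [0.551 0.142 0.09 ]
clear_bottle_center 0.68 [322. 213.] [ 0.497 -0.251  0.09 ]
jar_center 0.39 [185. 170.] [0.636 0.154 0.055]
door_hinge 0.5 [286. 236.] [ 0.43  -0.144  0.132]
```

View pics/p3.png

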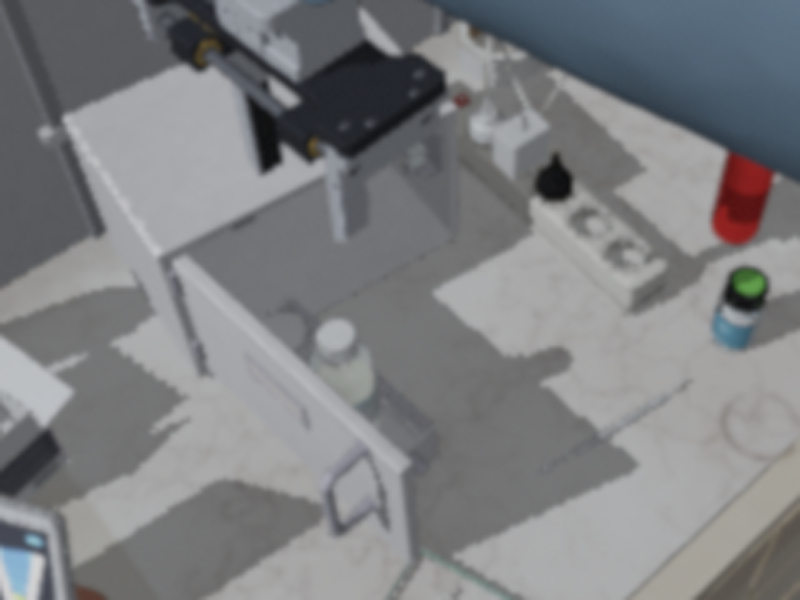

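The bottle stands upright in the rack at crop (345,370), with the jar beside it at (290,330). The handle is at about (0.473, 0.219), so the refined hinge is (0.681, 0.200) with a0=-0.068.

```bash
sed -i 's/^A0=.*/A0=-0.068; HINGE=np.array([.681,.200])/; s/hinge=HINGE,a0=A0/hinge=HINGE,a0=A0/' h.py
python3 - <<'E'
from h import *
t0=1.431; a=np.pi/2+A0-t0; h=door(t0,(-.034,-.206)); print(h,np.degrees(a))
rows([((.473,.2185,z),a) for z in (.306,.114)])
p=np.array([.473,.2185,.114]); off=p[:2]-h
print('close')
rows([((*door(t,(-.034,-.206)),.114),np.pi/2+A0-t) for t in np.linspace(t0,.12,21)[1:]],pos=p,rot=down(a))
E
```

```text
[0.47309173 0.21913507] 4.113626509889591
[ 75.9 -74.4  -5.7] [-0.3 -0.2 -0.1]
[ 75.2 -73.5 186.3] [-0.3 -0.2 -0.1]
close
[-12.9  -1.6   0. ] [ 0.   0.  -3.8]
[-26.6  -2.5   0. ] [ 0.   0.  -7.5]
[-40.3  -2.5   0. ] [  0.    0.  -11.3]
[-53.9  -1.6   0. ] [  0.   0. -15.]
[-67.5   0.2   0. ] [  0.    0.  -18.8]
[-80.9   2.8   0. ] [  0.    0.  -22.5]
[-94.1   6.4   0. ] [  0.    0.  -26.3]
[-107.1   10.8    0. ] [  0.   0. -30.]
[-119.7   16.     0. ] [  0.    0.  -33.8]
[-132.    22.1    0. ] [  0.    0.  -37.6]
[-143.8   29.     0. ] [  0.    0.  -41.3]
[-155.2   36.6    0. ] [  0.    0.  -45.1]
[-166.    44.9    0. ] [  0.    0.  -48.8]
[-176.3   54.     0. ] [  0.    0.  -52.6]
[-186.    63.6    0. ] [  0.    0.  -56.3]
[-195.   74.    0.] [  0.    0.  -60.1]
[-203.3   84.8    0. ] [  0.    0.  -63.8]
[-210.9   96.2    0. ] [  0.    0.  -67.6]
[-217.7  108.1    0. ] [  0.    0.  -71.4]
[-223.7  120.4    0. ] [  0.    0.  -75.1]
```

servo_tool:
  motion:
    - [30,-30,-6,0,0,0,0.5]
    - [60,-60,-6,0,0,0,0.5]
    - [75,-74,-6,-0.3,-0.2,0,0.5]
    - [75,-74,-6,-0.3,-0.2,0,0.5]
    - [75,-74,40,-0.3,-0.2,0,0.5]
    - [75,-74,85,-0.3,-0.2,0,0.5]
    - [75,-74,125,-0.3,-0.2,0,0.5]
    - [75,-74,160,-0.3,-0.2,0,0.5]
    - [75,-74,186,-0.3,-0.2,0,0.5]
    - [75,-74,186,-0.3,-0.2,0,0.5]
    - [75,-74,186,-0.3,-0.2,0,0.3]
    - [75,-74,186,-0.3,-0.2,0,0]
    - [75,-74,186,-0.3,-0.2,0,0]
    - [75,-74,186,-0.3,-0.2,0,0]
    - [75,-74,186,-0.3,-0.2,0,0]
    - [75,-74,186,-0.3,-0.2,0,0]
  grip_force: 25

```text
time_s: 22.55
tcp_pos: [0.4733, 0.2184, 0.1155]
eef_rot: [2.142, 2.296, 0.003]
ft_force: [-0.2, -0.2, 2.5]
gripper_width: 0.0083
finger_force: 25.0
```

Gripped. I'll close along the arc, with soft start and ending at 0.12 rad.

servo_tool:
  motion:
    - [-6,-0.8,0,0,0,-1.8,0]
    - [-12.9,-1.6,0,0,0,-3.8,0]
    - [-26.6,-2.5,0,0,0,-7.5,0]
    - [-40.3,-2.5,0,0,0,-11.3,0]
    - [-53.9,-1.6,0,0,0,-15,0]
    - [-67.5,0.2,0,0,0,-18.8,0]
    - [-80.9,2.8,0,0,0,-22.5,0]
    - [-94.1,6.4,0,0,0,-26.3,0]
    - [-107.1,10.8,0,0,0,-30,0]
    - [-119.7,16,0,0,0,-33.8,0]
    - [-132,22.1,0,0,0,-37.6,0]
    - [-143.8,29,0,0,0,-41.3,0]
    - [-155.2,36.6,0,0,0,-45.1,0]
    - [-166,44.9,0,0,0,-48.8,0]
    - [-176.3,54,0,0,0,-52.6,0]
    - [-186,63.6,0,0,0,-56.3,0]
    - [-195,74,0,0,0,-60.1,0]
    - [-203.3,84.8,0,0,0,-63.8,0]
    - [-207,90.5,0,0,0,-65.7,0]
    - [-207,90.5,0,0,0,-65.7,0]

```text
time_s: 25.05
tcp_pos: [0.5778, 0.0171, 0.1155]
eef_rot: [0.555, 3.091, -0.002]
ft_force: [-2.9, -4.3, 4.5]
gripper_width: 0.0083
finger_force: 25.0
```

Run:
```python
from h import *
r0=down(np.radians(4.1)); p0=np.array([.473,.2185,.1145])
c=p0+r0.apply([-.207,.0905,0]); rr=r0*R.from_rotvec([0,0,-65.7],degrees=True)
s=robot.read_state(); print('cmd',c,'meas',s['tcp_pos'],s['ft_force'],s['gripper_width'])
rows([((*door(t,(-.034,-.206)),c[2]),np.pi/2+A0-t) for t in (.22,.16,.12,.09,.07,.05,.03,.015,0,-.015,-.03)],pos=c,rot=rr)
```

```text
cmd [0.57806836 0.01850028 0.1145    ] meas [0.57781414 0.017068   0.1154644 ] [-2.94740626 -4.26459687  4.53706783] 0.008257371028507382
[-13.3  -1.9   0. ] [ 0.   0.  -3.7]
[-25.8  -2.7   0. ] [ 0.   0.  -7.1]
[-34.1  -2.9   0. ] [ 0.   0.  -9.4]
[-40.4  -2.8   0. ] [  0.    0.  -11.1]
[-44.6  -2.6   0. ] [  0.    0.  -12.3]
[-48.7  -2.4   0. ] [  0.    0.  -13.4]
[-52.9  -2.    0. ] [  0.    0.  -14.6]
[-56.   -1.7   0. ] [  0.    0.  -15.4]
[-59.1  -1.4   0. ] [  0.    0.  -16.3]
[-62.2  -1.    0. ] [  0.    0.  -17.2]
[-65.3  -0.5   0. ] [  0.   0. -18.]
```

servo_tool:
  motion:
    - [-6,-1,0,0,0,-1.8,0]
    - [-13,-2,0,0,0,-3.7,0]
    - [-20,-2.4,0,0,0,-5.4,0]
    - [-26,-2.7,0,0,0,-7.1,0]
    - [-32,-2.8,0,0,0,-8.8,0]
    - [-37,-2.8,0,0,0,-10.2,0]
    - [-42,-2.7,0,0,0,-11.6,0]
    - [-47,-2.5,0,0,0,-13,0]
    - [-52,-2.1,0,0,0,-14.4,0]
    - [-56,-1.7,0,0,0,-15.4,0]
    - [-59,-1.4,0,0,0,-16.3,0]
    - [-61,-1.2,0,0,0,-16.5,0]
    - [-62,-1,0,0,0,-16.5,0]
    - [-62,-1,0,0,0,-16.5,0]
    - [-62,-1,0,0,0,-16.5,0]
  grip_force: 40

```text
time_s: 26.92
tcp_pos: [0.6267, -0.0027, 0.1149]
eef_rot: [-0.103, -3.118, -0.003]
ft_force: [-33.1, 0.1, 24.0]
gripper_width: 0.0081
finger_force: 40.0
```

servo_tool:
  motion:
    - [4,0,0,0,0,0,0]
    - [4,0,0,0,0,0,0.3]
    - [4,0,0,0,0,0,0.5]
    - [4,0,0,0,0,0,0.5]
    - [4,0,-40,0,0,0,0.5]
    - [4,0,-90,0,0,0,0.5]
    - [4,0,-140,0,0,0,0.5]
    - [30,60,-190,0,0,0,0.5]
    - [60,120,-190,0,0,0,0.5]
    - [90,170,-190,0,0,0,0.5]
    - [120,220,-190,0,0,0,0.5]
    - [150,270,-190,0,0,0,0.5]
    - [150,270,-190,0,0,0,0.5]

```text
time_s: 28.55
tcp_pos: [0.5018, 0.2779, 0.3051]
eef_rot: [0.097, 3.138, 0.001]
ft_force: [0.0, -0.4, -0.1]
gripper_width: 0.0471
finger_force: 0.0
```

Run:
```python
from h import *
s=robot.read_state(); print(s['tcp_pos'],s['ft_force'])
v,u=np.mgrid[0:384,0:512]
im,d1=viewer.snapshot('top'); im2,d2=viewer.snapshot('scene')
for n,olds,new in(('top','top.npy',d1),('scene','scene.npy',d2)):
  for lab,d in (('before',np.load(olds)),('now',new)):
    P=back(n,np.c_[u.ravel(),v.ravel()],d.ravel()); X,Y,Z=P.T
    k=(d.ravel()>0)&(Z>.085)&(Z<.155)&(X<.648)&(X>.57)&(abs(Y)<.04); print(n,lab,'handle',k.sum(),P[k].mean(0).round(4) if k.any() else '')
  for l in finder.landmark_of(n,'door_handle')[:1]: print(l['pixel'])
cv2.imwrite('pics/p4.png',cv2.resize(np.hstack([im[70:230,140:300],im2[110:270,110:270]]),(800,400),interpolation=cv2.INTER_CUBIC))
```

```text
[0.50179088 0.27793302 0.30514434] [ 0.03490878 -0.37138187 -0.14085813]
top before handle 35 [ 0.6288 -0.0052  0.1388]
top now handle 34 [ 0.629  -0.0053  0.1391]
[235.0, 167.1]
scene before handle 77 [ 6.270e-01 -2.000e-04  1.283e-01]
scene now handle 0
```

View pics/p4.png

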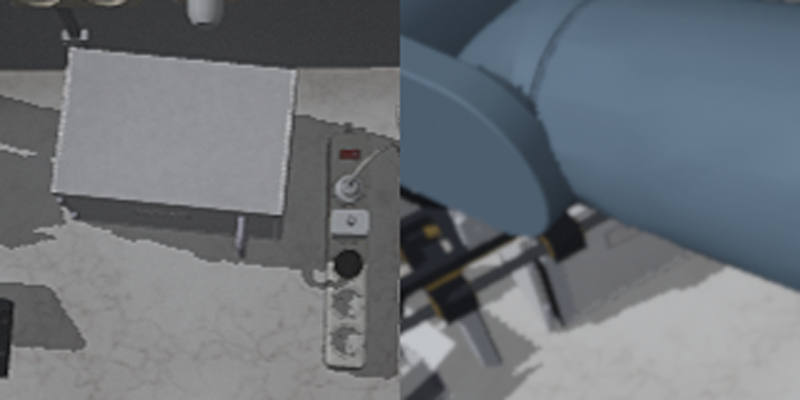

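The door is flush: the handle, at left-half px (240,235), is within 0.3 mm of where it was before opening. The arm is clear, so I'm handing in.

```bash
python3 -c "
from rig import ticket
print(ticket.job_done())"
```

```text
the job is handed in; nothing more can be done
None
```

The job is handed in: the clear bottle was let go upright in the door rack beside the jar, and the door is pushed shut (handle back within 0.3 mm of its closed position). I couldn't see the bottle and jar after closing, and the hand-in returned no verdict.

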